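# Sort desk stationery into the trays

## Task

Sort the stationery lying about on the desk into the three trays: both highlighters into the pink tray, each lying flat on its floor, not one on the other; both rubber stamps standing upright in the blue tray; and the roll of tape lying flat in the white tray. Leave the mug and the orange note pad where they are.

Things in the scene. Friction and masses are not known exactly. Their poses are not given: they have to be found in the camera images.
- yellow_highlighter: Yellow highlighter pen with a flat-sided body, lying on the desk: 105 mm long (its x), 24 mm wide (its y), 18 mm thick (its z, up); 25 g; a black band and black clip near its +x end. Origin: centre of its underside.
- green_highlighter: Bright green highlighter pen with a flat-sided body, lying on the desk: 105 mm long (its x), 24 mm wide (its y), 18 mm thick (its z, up); 25 g; a black band and black clip near its +x end. Origin: centre of its underside.
- red_stamp: Rubber stamp with a red handle, standing upright on its rubber: wooden base 46 mm (its x) by 28 mm (its y), 18 mm high, with a round upright handle of 26 mm diameter from 18 to 70 mm above the desk; about 80 g. Origin: centre of its underside, z up along the handle.
- white_stamp: Rubber stamp with a white handle, standing upright on its rubber: wooden base 46 mm (its x) by 28 mm (its y), 18 mm high, with a round upright handle of 26 mm diameter from 18 to 70 mm above the desk; about 80 g. Origin: centre of its underside, z up along the handle.
- tape_roll: Roll of tan adhesive tape, a ring lying flat: 50 mm outside diameter, 28 mm hole, 19 mm high; 30 g. Origin: on its axis, at its underside; z up.
- pink_tray: Pink tray, fixed, open-topped: outside 148 mm (its x) by 158 mm (its y), 20 mm high; walls and floor 4 mm thick, so inside 140 by 150 mm and 16 mm deep. Origin: centre of its underside, on the desk; z up, x and y along its sides.
- blue_tray: Blue tray, fixed, open-topped: outside 148 mm (its x) by 158 mm (its y), 20 mm high; walls and floor 4 mm thick, so inside 140 by 150 mm and 16 mm deep. Origin: centre of its underside, on the desk; z up, x and y along its sides.
- white_tray: White tray, fixed, open-topped: outside 148 mm (its x) by 158 mm (its y), 20 mm high; walls and floor 4 mm thick, so inside 140 by 150 mm and 16 mm deep. Origin: centre of its underside, on the desk; z up, x and y along its sides.
- note_pad: Orange pad of sticky notes, a loose block 50 by 50 mm, 14 mm high; to be left alone. Origin: centre of its underside.
- mug: White mug, loose, 80 mm diameter, 90 mm high, with a handle at its +y side; to be left alone. Origin: centre of its underside.
Not all that is in view belongs to the job. There is more than one size of the green_highlighter; the job needs the middle-sized.

How it is judged:
At the end, for the whole second after the job is handed in: Highlighters level (0.1 rad) on the pink tray's floor, origin under 18 mm above the desk; stamps in the blue tray upright (0.1 rad), under 10 mm; tape flat (0.1 rad) in the white tray; origins within 60 mm (x), 65 mm (y) of the tray's centre; all at rest (x of yellow_highlighter in the frame of pink_tray between -0.06 and 0.06 m and y of yellow_highlighter in the frame of pink_tray between -0.065 and 0.065 m and z of each of yellow_highlighter, green_highlighter in the frame of pink_tray below 0.018 m and linear speed of each of yellow_highlighter, green_highlighter, red_stamp, white_stamp, tape_roll below 0.01 m/s and angular speed of each of yellow_highlighter, green_highlighter, red_stamp, white_stamp, tape_roll below 0.1 rad/s and angle between yellow_highlighter's own x axis and vertical between 1.47 and 1.67 rad and x of green_highlighter in the frame of pink_tray between -0.06 and 0.06 m and y of green_highlighter in the frame of pink_tray between -0.065 and 0.065 m and angle between green_highlighter's own x axis and vertical between 1.47 and 1.67 rad and x of red_stamp in the frame of blue_tray between -0.06 and 0.06 m and y of red_stamp in the frame of blue_tray between -0.065 and 0.065 m and z of each of red_stamp, white_stamp in the frame of blue_tray below 0.01 m and angle between each of red_stamp, white_stamp's own z axis and vertical below 0.1 rad and x of white_stamp in the frame of blue_tray between -0.06 and 0.06 m and y of white_stamp in the frame of blue_tray between -0.065 and 0.065 m and x of tape_roll in the frame of white_tray between -0.06 and 0.06 m and y of tape_roll in the frame of white_tray between -0.065 and 0.065 m and z of tape_roll in the frame of white_tray below 0.028 m and (angle between tape_roll's own z axis and vertical below 0.1 rad or angle between tape_roll's own z axis and vertical above 3.04 rad)); the robot touches nothing.
It fails at once if the mug is shifted by more than 25 mm (distance of mug from where it was at the start of the episode above 0.025 m).
It fails at once if the note pad is shifted by more than 25 mm (distance of note_pad from where it was at the start of the episode above 0.025 m).
It also fails if it takes over 136 s, if anything falls off the work surface, if the arm or the gripper's body presses on something with over 40 N, if the wrist force passes 120 N, or if a joint passes its speed limit or range.

## Robot

A 7-joint arm with a two-finger parallel gripper is mounted at the origin on the work surface. World frame = base frame: x ahead of the robot, y to its left, z up, the work surface at z = 0. Lengths are in m, angles in rad, forces in N, time in s.
With the tool pointing down it reaches from about 0.35 to 0.9 m from the base axis. Payload 8.1 kg.
Tool frame: the origin (TCP) lies where the fingers leave the gripper's body, on its centre line; the fingertips stand 66 mm ahead of it and the grasp point (between the pads) lies 47 mm ahead of it; z points along the fingers, y is the line along which they close (so a half turn about z gives the same grasp; the last joint's range is limited). The gripper opens to 92 mm and grips with 3 to 60 N. Pads are 19 mm wide; open, the fingers measure 130 mm over their backs; the gripper's body (75 mm by 190 mm) begins 47 mm behind the grasp point.
Start: joints at [1.115, 0.434, 0.025, 1.573, -0.012, 1.134, -0.075], TCP at [0.216, -0.587, 0.292] pointing down, gripper open.
Joint ranges: [-2.62, 2.62], [-0.44, 2.09], [-1.27, 1.32], [0.08, 2.57], [-1.32, 4.46], [0.12, 2], [-2.74, 2.74]. Speed limits (rad/s): [2.22, 2.22, 3.01, 3.01, 3.14, 3.14, 3.14].

## Interface

Orientations are given as a rotation vector (axis times angle).
In Python, from cell import arm gives the robot as it stands.
- The arm moves only by the tool send_rows, never from a script. Its argument "motion" is text: rows parted by semicolons, each of 7 numbers parted by spaces: the closure, from 0 (fully open) to 1 (shut), then the shift along the world's x, y, z in m, then the turn, a rotation vector about the world's x, y, z in degrees. A call has 1 to 5 rows; each row shifts and turns the commanded pose from where the row before left it; what a row does not reach is not made up. A row lasts 1/8 s, in which the tool goes at most 62.5 mm and 10.7 degrees, less where a joint would pass 70% of its speed; a pose out of reach is approached as far as the arm can. A call is refused whole if a number of a shift passes 0.0625 or a number of a turn 10.7, either way. A call with a gripper value outside its range is refused whole. The fingers move at their own pace and stop on an object; "force" is the grip in N (left out, the last holds). Time passes only in rows, so rows that do not move let the fingers close. It gives the time, the measured TCP pose, the force, the opening and the grip force at its end, in the units of the state.
- arm.observe(): the state, without advancing time (a new reading comes with each control period).
- arm.get_image(name): name is "side" or "top" or "wrist"; returns (picture, depth): 480x640x3 uint8, blue, green, red; 480x640 float32, m along the optical axis (not along the pixel's ray), 0 where there is no reading.
- arm.camera_model(name): a dict with "fx", "fy", "cx", "cy" (pixels), "view" (4x4, takes a point from world to camera coordinates). Camera axes: x right, y down, z forward; pixel columns grow to the right and rows downward; lengths in m; the calibration is good to about 2 mm. A picture is of the moment at which its call begins: read the wrist's pose just before it. camera_model takes no time and is no camera call; for the wrist camera it gives the pose at the moment of the call.
- arm.sign_off(): hands the job in; it is judged then, once.
The state is a dict: "clock": time; "joints": joint angles; "dq": joint speeds; "joint_efforts": joint torques, N m; "position": TCP position; "ee_rot": TCP orientation; "force": force on the tool from outside, world axes, zero at the start; "ft_torque": the same for the moment, N m; "width": opening from 0.0 (shut) to 1.0 (fully open); "gripper_force": force on a finger pad.
Only numpy, scipy, OpenCV 4.12 (cv2) and the standard library are available. Lean on these libraries where they do the work, as an engineer would, in place of code of your own. Each camera call takes 0.05 s, during which the arm holds its last target. There are 200 camera calls.

## Working session

There is one attempt and no reset: what is moved stays moved. The work goes in short steps, Python scripts to look and compute and a tool call to move; the robot and the scene stay as the last step left them, time stands still between calls to the robot, and variables do not carry over. Pictures are saved under pics/ and viewed, at most 14 in all, crops included, and the job is handed in when it is done.

Besides the shell and the picture viewer there is one more tool, called after "Call:" as name(argument=value, ...), one argument or row to a line, values as JSON. send_rows: Moves the arm, as the interface text tells. Its arguments: {"type":"object","properties":{"motion":{"type":"string"},"force":{"type":"number"}},"required":["motion"]}

```bash
mkdir -p pics; ls
python3 - <<'E'
from cell import arm
import cv2,numpy as np
s=arm.observe();print(s)
for n in("top","side"):
    m=arm.camera_model(n);im,d=arm.get_image(n)
    cv2.imwrite(f"pics/{n}0.png",im);np.savez(f"{n}0.npz",im=im,d=d,**m);print(n,m)
E
```

```text
pics
{'clock': 0.0, 'joints': array([ 1.11535884,  0.43520093,  0.02497991,  1.57411188, -0.01158343,
        1.13395292, -0.07512181]), 'dq': array([ 0.00101179,  0.0003441 , -0.00013121, -0.00056588,  0.0002011 ,
        0.00056072, -0.00043887]), 'joint_efforts': array([-3.25449901e-04, -6.67859745e+01,  9.85190570e-01, -3.14466155e+01,
       -6.04325999e-02,  4.30128293e-02,  1.57829218e-04]), 'position': array([ 0.21578416, -0.58613865,  0.29145294]), 'ee_rot': array([-3.09140914e+00, -5.50966724e-01,  6.61313677e-04]), 'force': array([0.34351557, 0.33400815, 0.35751479]), 'ft_torque': array([ 0.02859491,  0.00998511, -0.01208504]), 'gripper_force': 0.0, 'width': 0.998785088065005}
top {'fx': 482.7591268636567, 'fy': 482.7591268636567, 'cx': 317.9727710222359, 'cy': 234.01763836652196, 'view': array([[ 0.00215626, -0.99983379,  0.01810351, -0.05713929],
       [-0.99388888, -0.00414073, -0.11030754,  0.43376884],
       [ 0.11036417, -0.01775503, -0.99373261,  1.03828392],
       [ 0.        ,  0.        ,  0.        ,  1.        ]])}
side {'fx': 487.4640160084859, 'fy': 487.4640160084859, 'cx': 318.36659655597504, 'cy': 233.24614571729117, 'view': array([[ 0.99459557, -0.10356852, -0.00729538, -0.44912112],
       [-0.07240759, -0.64155734, -0.76365   ,  0.0175124 ],
       [ 0.07440969,  0.76005114, -0.64558923,  1.10121326],
       [ 0.        ,  0.        ,  0.        ,  1.        ]])}
```

View pics/top0.png

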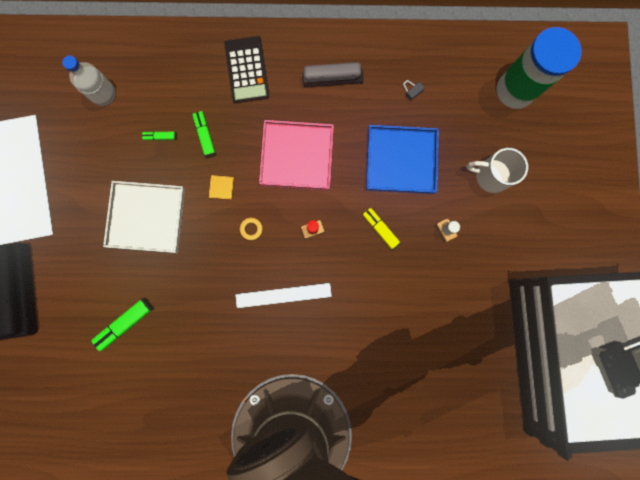

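View pics/side0.png

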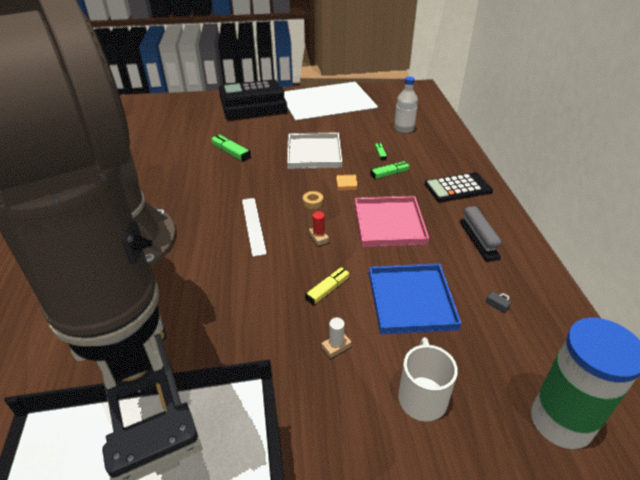

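The top view (up = +x, left = +y) shows the trays: white (144,217), pink (297,155), blue (402,159). The objects are red stamp (313,228), white stamp (450,229), tape (251,229), yellow (381,228), and greens at (158,135), (203,134) and (122,325). The pad is at (221,187) and the mug at (502,170).

```bash
cat > h.py <<'E'
import numpy as np,cv2
def world(m,u,v,z):           # pixel -> world on plane z
    V=np.array(m["view"]);R=V[:3,:3];t=V[:3,3]
    c=-R.T@t
    r=(R.T@np.stack([(u-m["cx"])/m["fx"],(v-m["cy"])/m["fy"],np.ones_like(u,float)])).T
    return c+r*((z-c[2])/r[:,2])[:,None]
def rect(m,mask,z,n=1):
    k,lab,st,_=cv2.connectedComponentsWithStats(mask.astype(np.uint8))
    out=[]
    for i in range(1,k):
        if st[i,4]<15: continue
        v,u=np.nonzero(lab==i)
        P=world(m,u,v,z)[:,:2]
        (c,s,a)=cv2.minAreaRect((P*1000).astype(np.float32))
        if s[0]<s[1]: s=s[::-1];a+=90
        b=cv2.boundingRect(np.stack([u,v],1).astype(np.int32))
        out.append((b,np.round(c,1).tolist(),np.round(s,1).tolist(),round((a+90)%180-90,1)))
    return out
E
python3 - <<'E'
from h import *
m=np.load("top0.npz");im=m["im"];hsv=cv2.cvtColor(im,cv2.COLOR_BGR2HSV).astype(int);H,S,V=hsv[...,0],hsv[...,1],hsv[...,2]
box=lambda x0,y0,x1,y1:(lambda M:(M.__setitem__((slice(y0,y1),slice(x0,x1)),True),M)[1])(np.zeros(H.shape,bool))
def show(n,mask,z):
    for r in rect(m,mask,z): print(n,r)
show("green",(H>50)&(H<75)&(S>150)&(V>100)&box(80,100,230,360),.018)
show("yellow",(H>25)&(H<35)&(S>150)&(V>100)&box(355,200,410,255),.018)
show("red",((H<5)|(H>175))&(S>180)&(V>120)&box(295,210,330,245),.07)
show("rbase",(H>8)&(H<22)&(V>110)&box(295,210,330,245),.018)
show("white",(S<60)&(V>120)&box(435,210,465,245),.07)
show("wbase",(H>8)&(H<22)&(V>110)&(S>60)&box(435,210,465,245),.018)
show("tape",(H>10)&(H<28)&(V>140)&box(235,212,268,245),.019)
show("pad",(H>8)&(H<28)&(V>140)&(S>150)&box(205,172,238,202),.014)
show("pink",((H>160)|(H<5))&(S>80)&(V>120)&box(250,110,345,195),.02)
show("blue",(H>105)&(H<125)&(S>150)&(V>80)&box(355,115,450,200),.02)
show("wt",(S<70)&(V>110)&box(95,170,195,265),.02)
show("mug",(S<70)&(V>110)&box(460,140,535,200),.09)
c=[im[205:250,220:475],im[100:165,135:390]]
cv2.imwrite("pics/c.png",np.vstack([cv2.resize(x,None,fx=3,fy=3,interpolation=2) for x in c]))
E
```

```text
green ((193, 112, 21, 43), [663.7, 204.1], [100.7, 24.1], 17.3)
green ((142, 132, 33, 8), [656.4, 304.9], [71.6, 16.2], -89.5)
green ((92, 300, 57, 51), [234.7, 369.8], [134.2, 32.4], -49.7)
yellow ((363, 208, 37, 41), [448.8, -196.0], [103.0, 25.9], 39.7)
red ((307, 220, 11, 13), [445.9, -42.3], [25.5, 21.1], 0.2)
rbase ((297, 219, 33, 20), [452.8, -46.6], [65.2, 40.2], -71.2)
white ((448, 221, 12, 12), [446.2, -342.5], [23.9, 23.5], -1.6)
wbase ((437, 216, 25, 26), [447.7, -347.6], [55.6, 53.6], -2.6)
tape ((239, 217, 24, 23), [447.4, 93.3], [50.7, 49.0], -89.8)
pad ((208, 175, 26, 25), [540.7, 162.1], [52.2, 51.9], -4.7)
pink ((259, 119, 75, 72), [614.8, -6.8], [162.0, 154.8], 86.6)
blue ((367, 125, 71, 68), [607.0, -245.8], [158.1, 148.8], 86.9)
wt ((103, 181, 81, 72), [472.1, 328.2], [164.1, 150.9], 85.7)
mug ((468, 147, 61, 45), [565.0, -438.7], [121.7, 80.8], -66.0)
```

View pics/c.png

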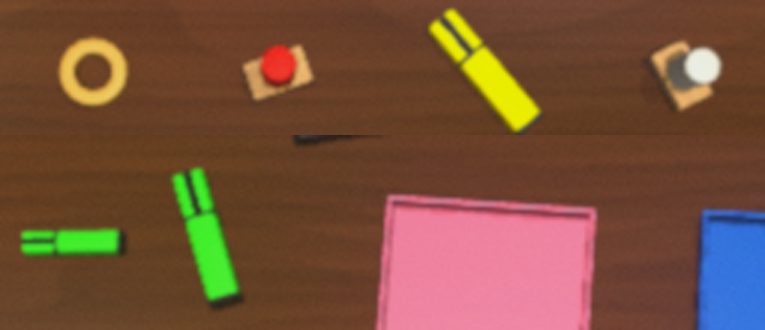

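Measured sizes agree with the given ones: middle green 101x24, yellow 103x26, tape 50, trays about 155x150. I'm starting with the white stamp.

Call:
send_rows(
  motion="0 0.046 0.049 -0.014 0 0 -4; 0 0.046 0.049 -0.014 0 0 -4; 0 0.046 0.049 -0.014 0 0 -4; 0 0.046 0.049 -0.014 0 0 -4; 0 0.046 0.049 -0.014 0 0 -4",
  force=15,
)

```text
clock: 0.72
position: [0.4263, -0.3619, 0.228]
ee_rot: [-3.142, -0.002, 0.0]
force: [1.3, -0.6, -0.9]
width: 1.0
gripper_force: 0.0
```

Call:
send_rows(
  motion="0 0 0 0 0 0 0; 0 0 0 0 0 0 0",
)

```text
clock: 0.98
position: [0.425, -0.3636, 0.2282]
ee_rot: [3.142, 0.007, -0.002]
force: [0.0, -0.9, -0.3]
width: 1.003
gripper_force: 0.0
```

```bash
cat >> h.py <<'E'
from scipy.spatial.transform import Rotation as Ro
def st(arm):
    s=arm.observe();M=Ro.from_rotvec(s["ee_rot"]).as_matrix()
    print("t",round(s["clock"],2),"p",np.round(s["position"]*1e3,1),"c",round(np.degrees(np.arctan2(M[1,1],M[0,1]))%180,1),"z",np.round(M[:,2],3),"w",round(s["width"]*92,1),"gf",round(s["gripper_force"],1),"q",np.round(s["joints"],2));return s
E
python3 - <<'E'
from h import *
from cell import arm
st(arm);m=arm.camera_model("wrist");im,d=arm.get_image("wrist")
cv2.imwrite("pics/w1.png",im);c=world(m,np.array([0.,639,320]),np.array([0.,479,240]),.02);print(c.round(3))
E
```

```text
t 0.97 p [ 425.  -363.6  228.2] c 90.3 z [-0.001 -0.    -1.   ] w 92.3 gf 0.0 q [ 0.61  0.39  0.01  1.82 -0.    0.93 -0.95]
[[ 0.593 -0.133  0.02 ]
 [ 0.153 -0.702  0.02 ]
 [ 0.415 -0.363  0.02 ]]
```

View pics/w1.png

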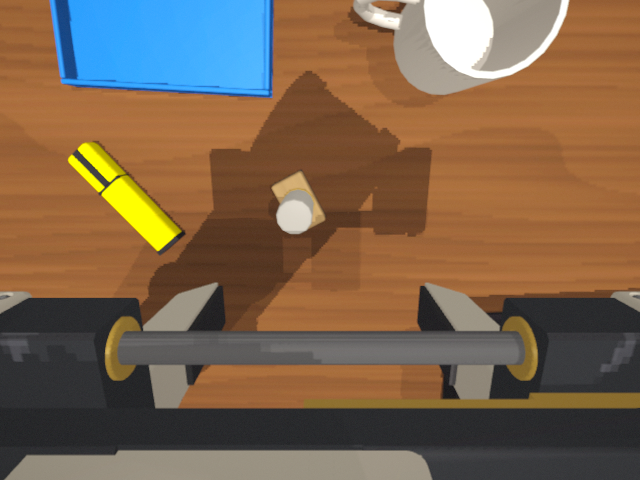

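The wrist view shows the white stamp's cap at about (294,213), the yellow pen from (70,150) to (183,240), the blue tray top left and the mug top right. Cross-checking positions from here.

Run:
```python
from h import *
from cell import arm
m=arm.camera_model("wrist")
print(world(m,np.array([294.]),np.array([213.]),.07)); print(world(m,np.array([126.]),np.array([198.]),.018));print(world(m,np.array([83.,170]),np.array([150.,240]),.018))
t=np.load("top0.npz");print(world(t,np.array([313.,454]),np.array([226.5,226.7]),.07))
```

```text
[[ 0.44868519 -0.34583636  0.07      ]]
[[ 0.45020912 -0.20244408  0.018     ]]
[[ 0.48888163 -0.17371247  0.018     ]
 [ 0.4139218  -0.23489694  0.018     ]]
[[ 0.44481149 -0.04442795  0.07      ]
 [ 0.44571542 -0.34350449  0.07      ]]
```

Call:
send_rows(
  motion="0 0.022 0.019 -0.02 0 0 0; 0 0 0 -0.05 0 0 0; 0 0 0 -0.04 0 0 0; 0 0 0 0 0 0 0",
)

```text
clock: 1.52
position: [0.4446, -0.345, 0.1163]
ee_rot: [-3.139, -0.002, 0.008]
force: [-0.1, -0.2, 0.5]
width: 0.999
gripper_force: 0.0
```

Call:
send_rows(
  motion="0 0 0 -0.022 0 0 0; 0 0 0 0 0 0 0",
)

```text
clock: 1.78
position: [0.4467, -0.3455, 0.0972]
ee_rot: [3.141, 0.003, -0.001]
force: [-0.8, -0.1, 1.0]
width: 1.002
gripper_force: 0.0
```

Call:
send_rows(
  motion="0.9 0 0 0 0 0 0; 0.9 0 0 0 0 0 0; 0.9 0 0 0 0 0 0; 0.9 0 0 0 0 0 0; 0.9 0 0 0 0 0 0",
)

```text
clock: 2.4
position: [0.4473, -0.3445, 0.0966]
ee_rot: [3.141, 0.006, 0.0]
force: [-0.0, -0.4, -0.3]
width: 0.508
gripper_force: 0.0
```

Call:
send_rows(
  motion="0.9 0 0 0 0 0 0; 0.9 0 0 0.03 0 0 0; 0.9 0 0 0.05 0 0 0; 0.9 0 0 0 0 0 0",
)

```text
clock: 2.9
position: [0.4491, -0.3457, 0.18]
ee_rot: [3.138, 0.006, 0.009]
force: [-0.9, -0.3, -2.0]
width: 0.276
gripper_force: 15.0
```

Run:
```python
from h import *
from cell import arm
s=st(arm);m=arm.camera_model("side");im,d=arm.get_image("side")
V=np.array(m["view"])
def px(p): q=V[:3,:3]@p+V[:3,3];return (m["fx"]*q[0]/q[2]+m["cx"],m["fy"]*q[1]/q[2]+m["cy"])
p=s["position"]
for dz in(-.096,-.078,-.026):print(dz,px(p+[0,0,dz]))
u,v=map(int,px(p+[0,0,-.08]));c=im[v-90:v+60,u-100:u+100];print(u-100,v-90)
cv2.imwrite("pics/s2.png",cv2.resize(c,None,fx=4,fy=4,interpolation=2))
```

```text
t 2.9 p [ 449.1 -345.7  180. ] c 90.2 z [ 0.006 -0.004 -1.   ] w 25.4 gf 15.0 q [ 0.56  0.46 -0.    1.85  0.    0.83 -1.01]
-0.096 (np.float64(337.86303366197825), np.float64(318.2753064279392))
-0.078 (np.float64(338.06469138858165), np.float64(311.1884312028496))
-0.026 (np.float64(338.68133879472754), np.float64(289.51753716452487))
238 221
```

View pics/s2.png

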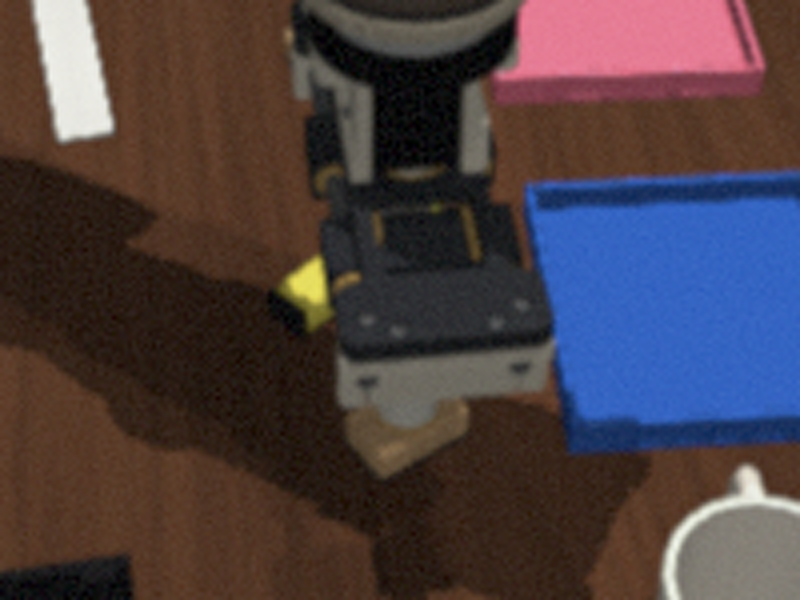

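The side view shows the stamp held upright between the fingers. The lower corners of its base are at image (333.5,340.5) and (355,329.7). Working out how low it hangs.

Run:
```python
from h import *
from cell import arm
p=arm.observe()["position"];m=arm.camera_model("side");V=m["view"]
for h in(.096,.106,.116,.126):
  for o in((-.0137,-.0231),(.0268,-.0015)):
    q=V[:3,:3]@(p+[*o,-h])+V[:3,3];print(h,m["fx"]*q[0]/q[2]+m["cx"],m["fy"]*q[1]/q[2]+m["cy"])
```

```text
0.096 330.80190988157045 330.37001097037216
0.096 353.1160194489683 318.0913188107698
0.106 330.7465163029917 334.2044429351487
0.106 352.8876760571521 321.93151357844715
0.116 330.69200165990674 337.97803358151896
0.116 352.66287131668855 325.7121966155628
0.126 330.6383451977358 341.6922195746237
0.126 352.44152360201485 329.4347406706645
```

Call:
send_rows(
  motion="0.9 0.048 0.025 0 0 0 0; 0.9 0.048 0.025 0 0 0 0; 0.9 0.048 0.025 0 0 0 0; 0.9 0.048 0.025 0 0 0 0; 0.9 0 0 0 0 0 0",
)

```text
clock: 3.58
position: [0.6425, -0.2392, 0.1742]
ee_rot: [-3.138, -0.016, 0.0]
force: [-0.9, 0.7, -2.1]
width: 0.274
gripper_force: 15.0
```

Call:
send_rows(
  motion="0.9 0 0 0 0 0 0; 0.9 0 0 0 0 0 0",
)

```text
clock: 3.82
position: [0.6378, -0.2458, 0.1758]
ee_rot: [3.141, 0.003, -0.003]
force: [0.4, 0.4, -1.2]
width: 0.279
gripper_force: 15.0
```

Call:
send_rows(
  motion="0.9 0.002 0 -0.02 0 0 0; 0.9 0 0 -0.018 0 0 0; 0.9 0 0 0 0 0 0; 0.9 0 0 0 0 0 0",
)

```text
clock: 4.32
position: [0.6413, -0.2445, 0.1384]
ee_rot: [-3.142, -0.006, 0.0]
force: [-0.3, 0.3, -1.3]
width: 0.272
gripper_force: 15.0
```

Call:
send_rows(
  motion="0.9 0 0 -0.005 0 0 0; 0.9 0 0 0 0 0 0; 0.9 0 0 0 0 0 0",
)

```text
clock: 4.7
position: [0.6414, -0.2445, 0.1337]
ee_rot: [3.141, 0.006, 0.0]
force: [-0.1, -0.7, -1.3]
width: 0.271
gripper_force: 15.0
```

Call:
send_rows(
  motion="0.9 0 0 -0.003 0 0 0; 0.9 0 0 0 0 0 0; 0.9 0 0 0 0 0 0",
)

```text
clock: 5.08
position: [0.6421, -0.2449, 0.1315]
ee_rot: [3.141, 0.006, 0.003]
force: [0.0, -0.7, 5.0]
width: 0.276
gripper_force: 15.0
```

Contact with the tray floor, so I'm releasing.

Call:
send_rows(
  motion="0.6 0 0 0 0 0 0; 0.5 0 0 0 0 0 0; 0.4 0 0 0 0 0 0; 0.2 0 0 0.01 0 0 0; 0 0 0 0.05 0 0 0",
)

```text
clock: 5.7
position: [0.6395, -0.2438, 0.1884]
ee_rot: [-3.14, -0.006, 0.01]
force: [0.4, 0.2, 1.3]
width: 0.766
gripper_force: 0.0
```

Call:
send_rows(
  motion="0 -0.049 0.05 0.015 0 0 0; 0 -0.049 0.05 0 0 0 0; 0 -0.049 0.05 0 0 0 0; 0 -0.048 0.05 0 0 0 0; 0 0 0 0 0 0 0",
)

```text
clock: 6.32
position: [0.4647, -0.0633, 0.2042]
ee_rot: [-3.141, -0.014, 0.003]
force: [0.5, -0.5, 0.2]
width: 1.003
gripper_force: 0.0
```

```bash
cat >> h.py <<'E'
def proj(m,p):
    V=np.array(m["view"]);q=V[:3,:3]@np.array(p)+V[:3,3];return round(m["fx"]*q[0]/q[2]+m["cx"]),round(m["fy"]*q[1]/q[2]+m["cy"])
E
python3 - <<'E'
from h import *
from cell import arm
st(arm);m=arm.camera_model("wrist");im,d=arm.get_image("wrist");cv2.imwrite("pics/w3.png",im)
hsv=cv2.cvtColor(im,cv2.COLOR_BGR2HSV).astype(int);H,S,V=hsv[...,0],hsv[...,1],hsv[...,2]
for r in rect(m,((H<5)|(H>175))&(S>200)&(V>60),.07): print("red",r)
E
```

```text
t 6.33 p [464.7 -63.3 204.2] c 90.5 z [-0.002  0.001 -1.   ] w 92.3 gf 0.0 q [ 0.07  0.29 -0.05  2.05  0.02  0.81 -1.56]
red ((274, 244, 39, 54), [453.9, -46.6], [37.9, 24.8], -18.8)
```

View pics/w3.png

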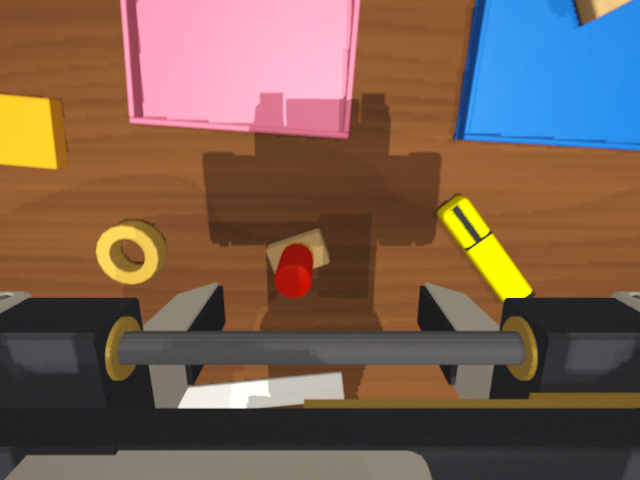

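The wrist view shows the red cap at (293,279), the tape at (131,252), the yellow pen at (485,248) and the white stamp's base at the top right. The red target is about (0.446,-0.045).

Call:
send_rows(
  motion="0 -0.019 0.018 0 0 0 0; 0 0 0 -0.02 0 0 0; 0 0 0 -0.05 0 0 0; 0 0 0 -0.03 0 0 0; 0 0 0 0 0 0 0",
)

```text
clock: 7.0
position: [0.4487, -0.0493, 0.1023]
ee_rot: [3.141, 0.004, -0.005]
force: [0.4, 0.1, 0.5]
width: 1.001
gripper_force: 0.0
```

Call:
send_rows(
  motion="0.3 0 0 0 0 0 0; 0.4 0 0 0 0 0 0",
)

```text
clock: 7.25
position: [0.45, -0.0487, 0.1049]
ee_rot: [3.141, 0.005, 0.004]
force: [0.9, 0.3, 0.4]
width: 0.833
gripper_force: 0.0
```

Call:
send_rows(
  motion="0.9 -0.004 0.004 -0.008 0 0 0; 0.9 0 0 0 0 0 0; 0.9 0 0 0 0 0 0; 0.9 0 0 0 0 0 0; 0.9 0 0 0 0 0 0",
)

```text
clock: 7.88
position: [0.4449, -0.0445, 0.0957]
ee_rot: [3.142, 0.006, 0.0]
force: [-0.1, 1.1, 0.2]
width: 0.289
gripper_force: 0.4
```

Call:
send_rows(
  motion="0.9 0 0 0 0 0 0; 0.9 0 0 0 0 0 0; 0.9 0 0 0 0 0 0",
)

```text
clock: 8.25
position: [0.4449, -0.0445, 0.0956]
ee_rot: [3.142, 0.006, 0.0]
force: [-0.0, 0.2, -0.1]
width: 0.278
gripper_force: 15.0
```

Call:
send_rows(
  motion="0.9 0 0 0.03 0 0 0; 0.9 0 0 0.05 0 0 0; 0.9 0 0 0 0 0 0",
)

```text
clock: 8.62
position: [0.4466, -0.0445, 0.1784]
ee_rot: [3.142, 0.005, 0.01]
force: [-0.3, -0.6, -1.2]
width: 0.279
gripper_force: 15.0
```

Call:
send_rows(
  motion="0.9 0.033 -0.051 0 0 0 0; 0.9 0.033 -0.051 0 0 0 0; 0.9 0.033 -0.051 0 0 0 0; 0.9 0.033 -0.051 0 0 0 0; 0.9 0 0 0 0 0 0",
)

```text
clock: 9.25
position: [0.5772, -0.2538, 0.1738]
ee_rot: [3.139, -0.003, -0.001]
force: [1.2, 1.6, -0.9]
width: 0.281
gripper_force: 15.0
```

Call:
send_rows(
  motion="0.9 0 0 -0.02 0 0 0; 0.9 0 0 -0.02 0 0 0; 0.9 0 0 0 0 0 0",
)

```text
clock: 9.62
position: [0.575, -0.2472, 0.1332]
ee_rot: [-3.14, -0.007, 0.007]
force: [-0.8, -0.4, -0.8]
width: 0.279
gripper_force: 15.0
```

Call:
send_rows(
  motion="0.9 0.002 0 -0.016 0 0 0; 0.9 0 0 -0.01 0 0 0; 0.9 0 0 0 0 0 0; 0.9 0 0 0 0 0 0",
)

```text
clock: 10.12
position: [0.5789, -0.2486, 0.1099]
ee_rot: [3.141, 0.006, 0.001]
force: [0.4, -0.5, -0.4]
width: 0.278
gripper_force: 15.0
```

Call:
send_rows(
  motion="0.9 0 0 -0.005 0 0 0; 0.9 0 0 0 0 0 0; 0.9 0 0 0 0 0 0",
)

```text
clock: 10.5
position: [0.5788, -0.2485, 0.1047]
ee_rot: [3.142, 0.006, 0.0]
force: [-0.4, 0.3, -1.5]
width: 0.282
gripper_force: 15.0
```

Call:
send_rows(
  motion="0.9 0 0 -0.004 0 0 0; 0.9 0 0 0 0 0 0; 0.9 0 0 0 0 0 0",
)

```text
clock: 10.88
position: [0.5788, -0.2484, 0.1005]
ee_rot: [3.142, 0.006, -0.0]
force: [0.1, 0.3, -1.2]
width: 0.278
gripper_force: 15.0
```

Call:
send_rows(
  motion="0.9 0 0 -0.002 0 0 0; 0.9 0 0 0 0 0 0",
)

```text
clock: 11.12
position: [0.5791, -0.2485, 0.0996]
ee_rot: [3.141, 0.006, 0.001]
force: [-2.2, 0.6, 8.2]
width: 0.281
gripper_force: 15.0
```

Call:
send_rows(
  motion="0.6 0 0 0 0 0 0; 0.5 0 0 0 0 0 0; 0.4 0 0 0 0 0 0; 0.2 0 0 0.01 0 0 0; 0 0 0 0.05 0 0 0",
)

```text
clock: 11.75
position: [0.577, -0.2478, 0.157]
ee_rot: [-3.14, -0.006, 0.009]
force: [1.2, -0.1, 0.1]
width: 0.765
gripper_force: 0.0
```

Call:
send_rows(
  motion="0 -0.042 0.01 0.04 0 0 9.6; 0 -0.042 0.01 0 0 0 10; 0 -0.042 0.01 0 0 0 10; 0 0 0.01 0 0 0 10; 0 0 0 0 0 0 0",
)

```text
clock: 12.38
position: [0.4529, -0.2082, 0.1995]
ee_rot: [2.953, 1.069, 0.002]
force: [-0.1, 0.0, 0.5]
width: 0.998
gripper_force: 0.0
```

Run:
```python
from h import *
from cell import arm
st(arm);m=arm.camera_model("wrist");im,d=arm.get_image("wrist");cv2.imwrite("pics/w4.png",im)
hsv=cv2.cvtColor(im,cv2.COLOR_BGR2HSV).astype(int);H,S,V=hsv[...,0],hsv[...,1],hsv[...,2]
for r in rect(m,(H>25)&(H<35)&(S>150)&(V>60),.018): print("yel",r)
```

```text
t 12.38 p [ 452.9 -208.2  199.5] c 129.8 z [ 0.001 -0.    -1.   ] w 91.8 gf 0.0 q [ 0.48  0.35 -0.19  1.98  0.09  0.82 -0.64]
yel ((291, 163, 33, 50), [476.2, -175.7], [36.6, 24.1], 39.8)
yel ((292, 214, 31, 79), [435.9, -208.7], [64.6, 23.4], 39.8)
```

View pics/w4.png

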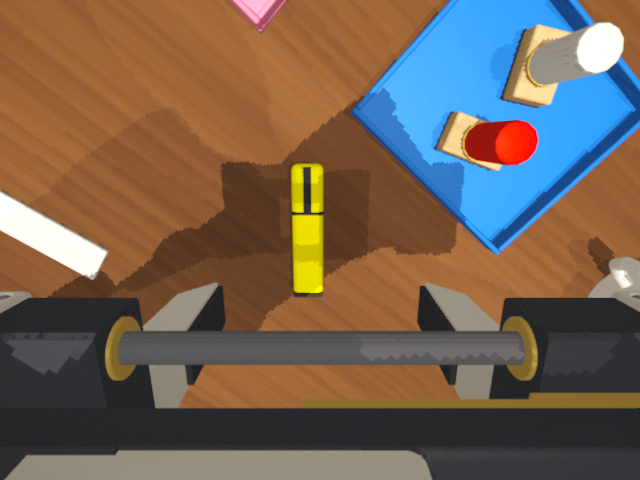

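Both stamps stand upright in the blue tray. The yellow pen lies vertical in this view (x≈307, rows 163–297), so the gripper is aligned with it; centre about (0.450,-0.197).

Call:
send_rows(
  motion="0 -0.003 0.011 -0.03 0 0 0; 0.2 0 0 -0.05 0 0 0; 0.4 0 0 -0.03 0 0 0; 0.4 0 0 0 0 0 0; 0.4 0 0 0 0 0 0",
)

```text
clock: 13.05
position: [0.4507, -0.1979, 0.0895]
ee_rot: [2.954, 1.067, 0.001]
force: [0.7, -0.1, -0.0]
width: 0.625
gripper_force: 0.0
```

Call:
send_rows(
  motion="0.4 0 0 -0.015 0 0 0; 0.4 0 0 -0.005 0 0 0; 0.4 0 0 0 0 0 0; 0.9 0 0 0 0 0 0; 0.9 0 0 0 0 0 0",
)

```text
clock: 13.68
position: [0.4499, -0.1975, 0.0689]
ee_rot: [2.954, 1.069, 0.001]
force: [0.3, 0.5, -0.1]
width: 0.43
gripper_force: 0.0
```

Call:
send_rows(
  motion="0.9 0 0 0 0 0 0; 0.9 0 0 0 0 0 0; 0.9 0 0 0 0 0 0; 0.9 0 0 0 0 0 0",
)

```text
clock: 14.18
position: [0.4498, -0.1975, 0.0687]
ee_rot: [2.954, 1.07, 0.0]
force: [-0.7, 0.3, 2.5]
width: 0.26
gripper_force: 15.0
```

Call:
send_rows(
  motion="0.9 0 0 0.02 0 0 0; 0.9 0 0 0.05 0 0 0; 0.9 0 0 0 0 0 0",
)

```text
clock: 14.55
position: [0.4516, -0.198, 0.1415]
ee_rot: [2.951, 1.068, 0.007]
force: [0.4, 0.7, 0.1]
width: 0.263
gripper_force: 15.0
```

Call:
send_rows(
  motion="0.9 0.02 0.04 0.02 0 0 -10; 0.9 0.04 0.04 0 0 0 -10; 0.9 0.05 0.04 0 0 0 -10; 0.9 0.054 0.042 0 0 0 -10; 0.9 0 0 0 0 0 -3.2",
)

```text
clock: 15.18
position: [0.611, -0.0344, 0.1574]
ee_rot: [-3.138, 0.088, -0.002]
force: [-1.2, -0.5, -1.1]
width: 0.259
gripper_force: 15.0
```

Call:
send_rows(
  motion="0.9 0 0 0 0 0 0; 0.9 0 0 0 0 0 0",
)

```text
clock: 15.42
position: [0.6071, -0.041, 0.158]
ee_rot: [3.14, -0.093, -0.002]
force: [-0.3, -0.3, 0.5]
width: 0.259
gripper_force: 15.0
```

Run:
```python
from h import *
from cell import arm
st(arm);m=arm.camera_model("wrist");im,d=arm.get_image("wrist");cv2.imwrite("pics/w5.png",im)
for r in [(u,v) for u in (0,) for v in (0,)]: pass
np.savez("w5.npz",**m)
```

```text
t 15.43 p [607.1 -41.  158. ] c 86.6 z [-0.001 -0.001 -1.   ] w 23.8 gf 15.0 q [-0.02  0.54  0.    1.76  0.    0.84 -1.65]
```

View pics/w5.png

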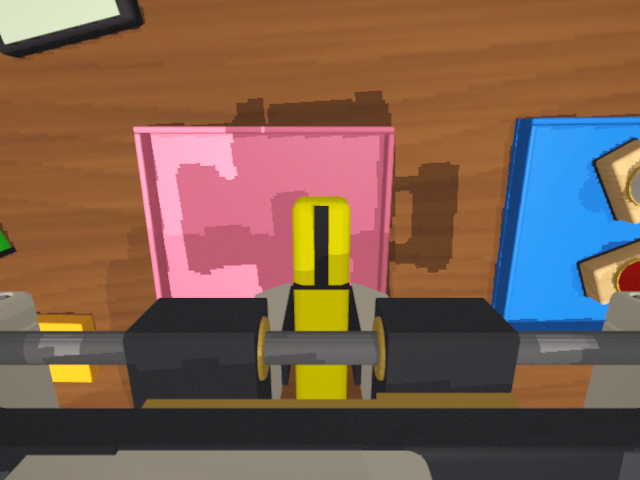

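The yellow pen is held level. The pink tray's far outer corners are at (134,127) and (394,127), square to the gripper.

Run:
```python
from h import *
m=np.load("w5.npz");P=world(m,np.array([134.,394.]),np.array([127.,127.]),.02)[:,:2];print(P)
e=P[0]-P[1];L=np.linalg.norm(e);e/=L;x=np.array([e[1],-e[0]]);print(L,np.degrees(np.arctan2(*e[::-1])));c=P.mean(0)-.074*x;print("c",c,"yel",c-.03*e,"green",c+.03*e)
```

```text
[[ 0.69460352  0.06593732]
 [ 0.68539084 -0.08985623]]
0.15606569807653678 86.61581804460803
c [ 0.61612623 -0.00759118] yel [ 0.6143553  -0.03753886] green [0.61789715 0.02235651]
```

Call:
send_rows(
  motion="0.9 0.007 0.004 -0.02 0 0 0; 0.9 0 0 -0.03 0 0 0; 0.9 0 0 -0.015 0 0 0; 0.9 0 0 0 0 0 0; 0.9 0 0 0 0 0 0",
)

```text
clock: 16.1
position: [0.6154, -0.0362, 0.0942]
ee_rot: [3.14, -0.093, 0.001]
force: [-0.2, 0.7, -0.8]
width: 0.258
gripper_force: 15.0
```

Call:
send_rows(
  motion="0.9 0 0 -0.01 0 0 0; 0.9 0 0 -0.005 0 0 0; 0.9 0 0 0 0 0 0; 0.9 0 0 0 0 0 0",
)

```text
clock: 16.6
position: [0.615, -0.036, 0.0787]
ee_rot: [3.14, -0.093, 0.0]
force: [-0.6, -0.8, 0.0]
width: 0.257
gripper_force: 15.0
```

Call:
send_rows(
  motion="0.9 0 0 -0.004 0 0 0; 0.9 0 0 0 0 0 0; 0.9 0 0 0 0 0 0",
)

```text
clock: 16.98
position: [0.6149, -0.036, 0.0746]
ee_rot: [3.14, -0.093, -0.0]
force: [0.4, -0.2, -0.4]
width: 0.26
gripper_force: 15.0
```

Call:
send_rows(
  motion="0.66 0 0 0 0 0 0; 0.64 0 0 0 0 0 0; 0.62 0 0 0 0 0 0; 0.62 0 0 0.02 0 0 0; 0.62 0 0 0.05 0 0 0",
)

```text
clock: 17.6
position: [0.6133, -0.036, 0.1432]
ee_rot: [3.14, -0.093, -0.008]
force: [1.3, 0.4, 1.3]
width: 0.379
gripper_force: 0.0
```

Call:
send_rows(
  motion="0.3 0.01 0.06 0.06 0 0 5; 0 0.01 0.06 0 0 0 5; 0 0.01 0.06 0 0 0 5; 0 0.01 0.06 0 0 0 5.7; 0 0 0 0 0 0 0",
)

```text
clock: 18.23
position: [0.6512, 0.1956, 0.1883]
ee_rot: [-3.099, -0.487, -0.001]
force: [-0.9, -1.1, 0.4]
width: 0.877
gripper_force: 0.0
```

Run:
```python
from h import *
from cell import arm
st(arm);m=arm.camera_model("wrist");im,d=arm.get_image("wrist");cv2.imwrite("pics/w6.png",im)
hsv=cv2.cvtColor(im,cv2.COLOR_BGR2HSV).astype(int);H,S,V=hsv[...,0],hsv[...,1],hsv[...,2]
for r in rect(m,(H>50)&(H<75)&(S>150)&(V>60),.018): print("gr",r)
for r in rect(m,(H>25)&(H<35)&(S>150)&(V>60),.022): print("yel",r)
```

```text
t 18.23 p [651.2 195.6 188.3] c 107.9 z [-0.     0.004 -1.   ] w 80.7 gf 0.0 q [-0.3   0.62 -0.1   1.53  0.07  0.99 -1.68]
gr ((301, 150, 34, 51), [697.0, 213.6], [35.4, 23.2], 17.0)
gr ((135, 160, 101, 49), [662.5, 302.3], [70.2, 17.5], -89.1)
gr ((302, 203, 32, 83), [647.7, 197.8], [64.4, 23.2], 17.2)
yel ((300, 208, 1, 19), [665.3, 216.6], [13.3, 0.0], 16.9)
yel ((286, 366, 30, 27), [537.1, 175.5], [24.8, 20.4], -3.9)
```

View pics/w6.png

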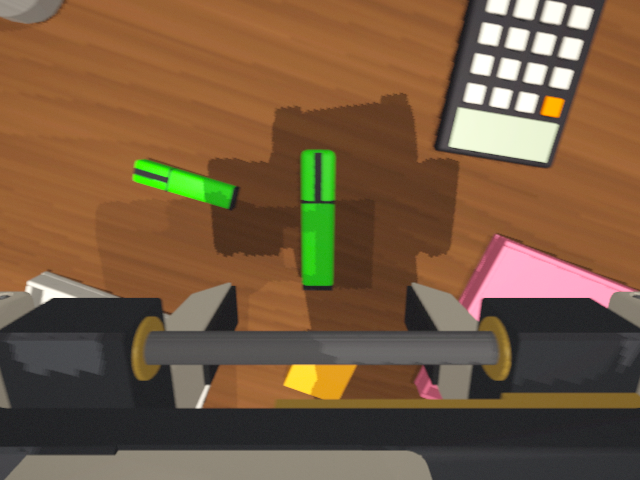

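Below the gripper is the middle green pen (x≈318, rows 150–290), measured 105x23, and the small decoy is at (185,183). Centre about (0.664,0.203), aligned.

Call:
send_rows(
  motion="0.3 0.013 0.007 -0.02 0 0 -0.7; 0.4 0 0 -0.05 0 0 0; 0.4 0 0 -0.03 0 0 0; 0.4 0 0 0 0 0 0; 0.4 0 0 0 0 0 0",
)

```text
clock: 18.9
position: [0.6662, 0.194, 0.09]
ee_rot: [3.109, 0.451, 0.003]
force: [0.0, 0.2, 1.8]
width: 0.601
gripper_force: 0.0
```

Call:
send_rows(
  motion="0.4 -0.002 0.009 0 0 0 0; 0.4 0 0 -0.015 0 0 0; 0.4 0 0 -0.006 0 0 0; 0.4 0 0 0 0 0 0",
)

```text
clock: 19.4
position: [0.6629, 0.2037, 0.0668]
ee_rot: [3.108, 0.454, -0.002]
force: [0.0, 0.9, 0.4]
width: 0.603
gripper_force: 0.0
```

Call:
send_rows(
  motion="0.9 0 0 0 0 0 0; 0.9 0 0 0 0 0 0; 0.9 0 0 0 0 0 0; 0.9 0 0 0 0 0 0; 0.9 0 0 0 0 0 0",
)

```text
clock: 20.02
position: [0.6633, 0.2038, 0.0676]
ee_rot: [3.109, 0.454, 0.0]
force: [0.4, -0.1, 0.7]
width: 0.264
gripper_force: 14.9
```

Call:
send_rows(
  motion="0.9 0 0 0 0 0 0; 0.9 0 0 0 0 0 0",
)

```text
clock: 20.27
position: [0.6633, 0.2038, 0.0676]
ee_rot: [3.109, 0.454, 0.0]
force: [-0.8, -0.6, 0.6]
width: 0.26
gripper_force: 14.9
```

Call:
send_rows(
  motion="0.9 0 0 0.02 0 0 0; 0.9 0 0 0.05 0 0 0; 0.9 0 0 0.02 0 0 0; 0.9 0 0 0 0 0 0",
)

```text
clock: 20.78
position: [0.6643, 0.2043, 0.1603]
ee_rot: [-3.108, -0.454, -0.007]
force: [0.3, -0.4, -0.6]
width: 0.263
gripper_force: 14.9
```

Call:
send_rows(
  motion="0.9 -0.012 -0.045 0 0 0 -5; 0.9 -0.012 -0.045 0 0 0 -5; 0.9 -0.012 -0.045 0 0 0 -5; 0.9 -0.01 -0.045 0 0 0 -5; 0.9 0 0 0 0 0 0",
)

```text
clock: 21.4
position: [0.6157, 0.0183, 0.1564]
ee_rot: [3.136, -0.105, -0.004]
force: [-0.1, 0.3, -0.6]
width: 0.262
gripper_force: 14.9
```

Call:
send_rows(
  motion="0.9 0 0 -0.02 0 0 0; 0.9 0 0 -0.02 0 0 0; 0.9 0 0 0 0 0 0",
)

```text
clock: 21.78
position: [0.6157, 0.0246, 0.1153]
ee_rot: [3.14, -0.091, -0.007]
force: [-0.8, 0.5, -0.1]
width: 0.261
gripper_force: 14.9
```

Position is good (0.616, 0.025). Lowering to about 0.073.

Call:
send_rows(
  motion="0.9 0.002 0 -0.025 0 0 0; 0.9 0 0 -0.01 0 0 0; 0.9 0 0 0 0 0 0; 0.9 0 0 0 0 0 0",
)

```text
clock: 22.28
position: [0.6196, 0.024, 0.0833]
ee_rot: [-3.14, 0.093, -0.001]
force: [-0.6, 0.7, 0.3]
width: 0.26
gripper_force: 14.9
```

Call:
send_rows(
  motion="0.9 0 0 -0.004 0 0 0; 0.9 0 0 0 0 0 0; 0.9 0 0 0 0 0 0",
)

```text
clock: 22.65
position: [0.6192, 0.0238, 0.0786]
ee_rot: [3.14, -0.093, 0.0]
force: [-1.0, -0.4, 0.6]
width: 0.259
gripper_force: 14.9
```

Call:
send_rows(
  motion="0.9 0 0 -0.005 0 0 0; 0.9 0 0 0 0 0 0; 0.9 0 0 0 0 0 0",
)

```text
clock: 23.02
position: [0.6192, 0.0238, 0.0734]
ee_rot: [3.14, -0.093, -0.0]
force: [0.2, -0.4, -0.9]
width: 0.26
gripper_force: 14.9
```

Call:
send_rows(
  motion="0.66 0 0 0 0 0 0; 0.64 0 0 0 0 0 0; 0.62 0 0 0 0 0 0; 0.62 0 0 0.02 0 0 0; 0.62 0 0 0.05 0 0 0",
)

```text
clock: 23.65
position: [0.6177, 0.0237, 0.1421]
ee_rot: [3.139, -0.093, -0.008]
force: [0.2, 0.8, 0.4]
width: 0.384
gripper_force: 0.0
```

Call:
send_rows(
  motion="0.3 -0.043 0.017 0.05 0 0 0; 0 -0.043 0.017 0 0 0 0; 0 -0.043 0.017 0 0 0 0; 0 -0.043 0.017 0 0 0 0; 0 0 0 0 0 0 0",
)

```text
clock: 24.28
position: [0.4477, 0.0916, 0.1895]
ee_rot: [-3.14, 0.088, 0.003]
force: [0.9, 0.0, 0.7]
width: 0.873
gripper_force: 0.0
```

Run:
```python
from h import *
from cell import arm
st(arm);m=arm.camera_model("wrist");im,d=arm.get_image("wrist");cv2.imwrite("pics/w7.png",im)
hsv=cv2.cvtColor(im,cv2.COLOR_BGR2HSV).astype(int);H,S,V=hsv[...,0],hsv[...,1],hsv[...,2]
for r in rect(m,(H>16)&(H<28)&(S>80)&(V>120),.019): print("tape",r)
```

```text
t 24.27 p [447.7  91.6 189.5] c 86.8 z [-0.002  0.    -1.   ] w 80.3 gf 0.0 q [-0.28  0.3  -0.04  2.09  0.02  0.76 -1.96]
tape ((485, 18, 5, 28), [581.3, -22.6], [15.4, 1.4], -2.2)
tape ((484, 47, 3, 10), [569.8, -21.9], [5.3, 1.1], -4.9)
tape ((173, 75, 79, 79), [541.0, 159.5], [50.1, 49.8], 85.4)
tape ((288, 210, 64, 63), [448.0, 92.5], [47.8, 47.6], 15.5)
tape ((133, 335, 6, 27), [365.4, 248.2], [25.1, 3.7], -14.8)
```

View pics/w7.png

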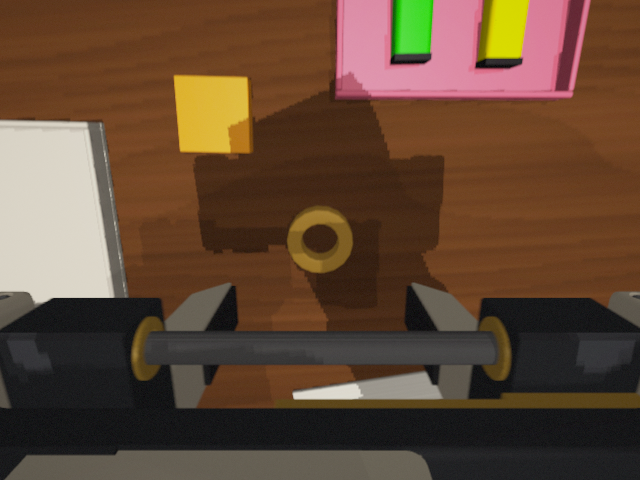

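Both pens lie side by side in the pink tray. The tape at (320,239) is directly under the gripper at (0.448,0.0925). The pad hasn't moved (0.541,0.160).

Call:
send_rows(
  motion="0 0 0.001 -0.03 0 0 0; 0.1 0 0 -0.05 0 0 0; 0.1 0 0 -0.025 0 0 0; 0.1 0 0 0 0 0 0; 0.1 0 0 0 0 0 0",
)

```text
clock: 24.95
position: [0.4519, 0.0913, 0.0851]
ee_rot: [-3.14, 0.094, -0.002]
force: [-0.5, 0.5, 0.2]
width: 0.899
gripper_force: 0.0
```

Call:
send_rows(
  motion="0.1 -0.004 0.001 -0.017 0 0 0; 0.3 0 0 0 0 0 0; 0.7 0 0 0 0 0 0; 0.7 0 0 0 0 0 0; 0.7 0 0 0 0 0 0",
)

```text
clock: 25.58
position: [0.4472, 0.0925, 0.0679]
ee_rot: [-3.14, 0.093, -0.001]
force: [0.2, -0.3, 5.2]
width: 0.534
gripper_force: 15.0
```

Call:
send_rows(
  motion="0.7 0 0 0 0 0 0; 0.7 0 0 0 0 0 0; 0.7 0 0 0 0 0 0",
)

```text
clock: 25.95
position: [0.4472, 0.0925, 0.0679]
ee_rot: [-3.14, 0.093, -0.001]
force: [-1.1, -1.2, 6.8]
width: 0.534
gripper_force: 15.0
```

Call:
send_rows(
  motion="0.7 0 0 0.02 0 0 0; 0.7 0 0 0.05 0 0 0; 0.7 0 0 0.01 0 0 0; 0.7 0 0 0 0 0 0",
)

```text
clock: 26.45
position: [0.447, 0.0925, 0.1478]
ee_rot: [-3.14, 0.093, -0.002]
force: [0.5, -0.6, -0.8]
width: 0.532
gripper_force: 15.0
```

Call:
send_rows(
  motion="0.7 0.006 0.048 0 0 0 0; 0.7 0.006 0.048 0 0 0 0; 0.7 0.006 0.048 0 0 0 0; 0.7 0.006 0.048 0 0 0 0; 0.7 0.004 0.046 0 0 0 0",
)

```text
clock: 27.08
position: [0.4742, 0.3316, 0.1453]
ee_rot: [3.138, -0.093, -0.003]
force: [0.8, -0.1, -0.4]
width: 0.53
gripper_force: 15.0
```

Call:
send_rows(
  motion="0.7 0 0 -0.02 0 0 0; 0.7 0 0 -0.02 0 0 0; 0.7 0 0 -0.01 0 0 0; 0.7 0 0 0 0 0 0; 0.7 0 0 0 0 0 0",
)

```text
clock: 27.7
position: [0.475, 0.3305, 0.0977]
ee_rot: [-3.14, 0.093, -0.001]
force: [-0.2, 0.5, 0.9]
width: 0.533
gripper_force: 15.0
```

Call:
send_rows(
  motion="0.7 0 0 -0.015 0 0 0; 0.7 0 0 -0.006 0 0 0; 0.7 0 0 0 0 0 0; 0.7 0 0 0 0 0 0",
)

```text
clock: 28.2
position: [0.4748, 0.3305, 0.0764]
ee_rot: [3.14, -0.093, 0.0]
force: [-0.3, 0.3, -0.6]
width: 0.531
gripper_force: 15.0
```

Call:
send_rows(
  motion="0.7 0 0 -0.003 0 0 0; 0.7 0 0 0 0 0 0; 0.7 0 0 0 0 0 0",
)

```text
clock: 28.58
position: [0.4748, 0.3304, 0.0735]
ee_rot: [-3.14, 0.093, -0.0]
force: [-1.1, -0.3, -0.2]
width: 0.537
gripper_force: 15.0
```

Call:
send_rows(
  motion="0.4 0 0 0 0 0 0; 0.37 0 0 0 0 0 0; 0.37 0 0 0 0 0 0; 0.37 0 0 0.02 0 0 0; 0.37 0 0 0.05 0 0 0",
)

```text
clock: 29.2
position: [0.4736, 0.3295, 0.1422]
ee_rot: [3.137, -0.093, -0.006]
force: [-0.0, -0.3, 0.2]
width: 0.627
gripper_force: 0.0
```

Call:
send_rows(
  motion="0.2 -0.03 -0.01 0.05 0 0 0; 0 -0.06 -0.06 0.03 0 0 0; 0 -0.06 -0.06 0 0 0 0; 0 -0.04 -0.06 0 0 0 0; 0 0 0 0 0 0 0",
)

```text
clock: 29.82
position: [0.3211, 0.1786, 0.2139]
ee_rot: [3.138, -0.097, -0.003]
force: [1.4, 1.3, 0.4]
width: 1.001
gripper_force: 0.0
```

Run:
```python
from h import *
from cell import arm
st(arm)
a,_=arm.get_image("top");b,_=arm.get_image("side")
cv2.imwrite("pics/top9.png",cv2.resize(a[100:260,90:550],None,fx=1.7,fy=1.7,interpolation=2)[:, :790]);cv2.imwrite("pics/side9.png",b)
```

```text
t 29.82 p [321.1 178.6 213.9] c 86.5 z [-0.002 -0.003 -1.   ] w 92.1 gf 0.0 q [-0.6   0.12 -0.06  2.25  0.01  0.77 -2.3 ]
```

View pics/top9.png

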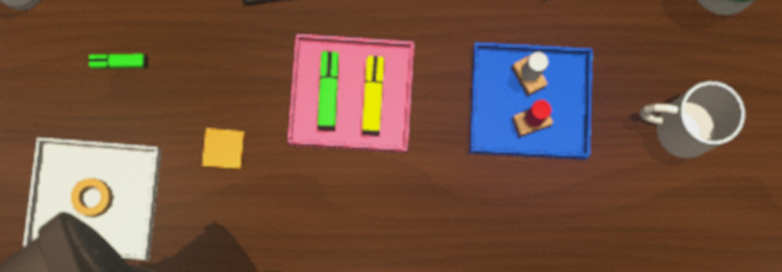

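View pics/side9.png

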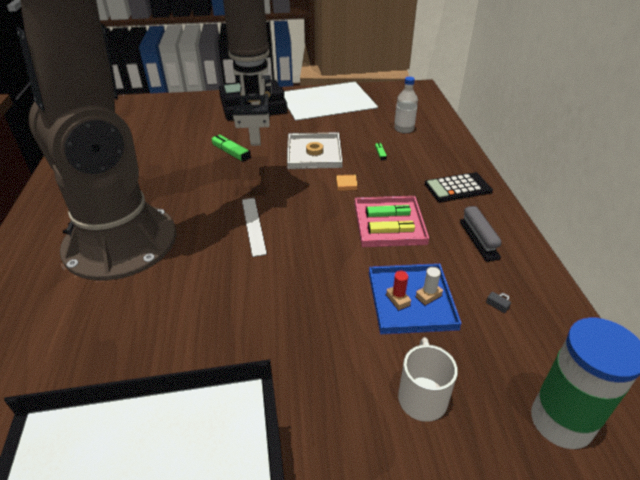

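The final views show everything in place. The pens are flat and apart in the pink tray, around (390,218) in the side view. The stamps stand at (400,285) and (431,282), and the tape lies flat at (314,148). The mug and pad are where they were, and the gripper is clear.

```bash
python3 -c "
from cell import arm
print(arm.sign_off())"
```

```text
the job is handed in; nothing more can be done
None
```

The job is handed in at about 30 s on the clock: both highlighters lie flat in the pink tray, both stamps stand upright in the blue tray, and the tape lies flat in the white tray, with the mug and note pad left where they were; the sign-off gave no verdict.

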